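Power up the polishing station in order

ROBOT

A 6-joint arm with a two-finger parallel gripper is mounted at the origin on a cart in front of the work surface, level with it; the furniture and walls round the work are solid. World frame = base frame: x ahead of the robot, y to its left, z up, the work surface at z = 0. Lengths are in m, angles in rad, forces in N, time in s.
With the tool pointing down it reaches from about 0.375 to 0.9 m from the base axis. Payload 3.1 kg.
Tool frame: the origin (TCP) lies between the finger pads; the fingertips stand 19 mm ahead of it and the grasp point (between the pads) is the TCP; z points along the fingers, y is the line along which they close (so a half turn about z gives the same grasp; the last joint's range is limited). The gripper opens to 87 mm and grips with 3 to 60 N. Pads are 19 mm wide; open, the fingers measure 117 mm over their backs; the gripper's body (75 mm by 190 mm) begins 51 mm behind the grasp point.
Start: joints at [-1.45, 0.527, 1.433, -0, 1.181, -0.178], TCP at [0.185, -0.597, 0.242] pointing down, gripper open.
Joint ranges: [-3.08, 3.08], [-0.75, 2.2], [0.22, 2.44], [-1.43, 4.57], [0, 2.65], [-2.85, 2.85]. Speed limits (rad/s): [2.79, 2.79, 3.14, 3.14, 3.14, 3.14].

INTERFACE

Orientations are given as a unit quaternion [x, y, z, w].
In Python, from rig import robot, camera, camera_info, hand_in gives the robot as it stands.
- The arm moves only by the shell command python3 -m handwheel 'ROWS' [FORCE]. ROWS is a JSON object of lists of equal length, an entry for each row: "hand": the opening, from 0 (shut) to 1 (fully open); "translation": the shift along the world's x, y, z in mm, a list of three; "turn": the turn, a rotation vector about the world's x, y, z in rad, a list of three. In form: {"hand": [hand, ...], "translation": [[tx, ty, tz], ...], "turn": [[ax, ay, az], ...]}. A call has 1 to 12 rows; each row is the pose to reach, as a shift and turn from the pose commanded when the call began; what a row does not reach only later rows make up. A row lasts 1/12 s, in which the tool goes at most 41.7 mm and 7.16 degrees, less where a joint would pass 70% of its speed; a pose out of reach is approached as far as the arm can. A call with a gripper value outside its range is refused whole. The fingers move at their own pace and stop on an object; FORCE is the grip in N (left out, the last holds). Time passes only in rows, so rows that repeat a pose let the fingers close. It gives the time, the measured TCP pose, the force, the opening and the grip force at its end, in the units of the state.
- robot.get_obs(): the state, without advancing time (a new reading comes with each control period).
- camera(name): name is "scene" or "top"; returns (picture, depth): 384x512x3 uint8, red, green, blue; 384x512 float32, m along the optical axis (not along the pixel's ray), 0 where there is no reading.
- camera_info(name): a dict with "vertical_fov" (degrees; the focal length in pixels is half the picture's height over the tangent of half this angle, whatever the lens; pixels are square), "cx", "cy" (the principal point, pixels), "world_from_camera" (4x4, takes a point from camera to world coordinates). Camera axes: x right, y down, z forward; pixel columns grow to the right and rows downward; lengths in m; the calibration is good to about 2 mm. A picture is of the moment at which its call begins. camera_info takes no time and is no camera call.
- hand_in(): hands the job in; it is judged then, once.
The state is a dict: "time": time; "q": joint angles; "joint_velocities": joint speeds; "joint_torque": joint torques, N m; "position": TCP position; "tool_rot": TCP orientation; "ft_force": force on the tool from outside, world axes, zero at the start; "moment": the same for the moment, N m; "grip_width": finger opening in m; "grip_force": force on a finger pad.
Only numpy, scipy, OpenCV 4.12 (cv2) and the standard library are available. Lean on these libraries where they do the work, as an engineer would, in place of code of your own. Each camera call takes 0.05 s, during which the arm holds its last target. There are 200 camera calls.

TASK

Switch on the polishing station from its three wireless switch boxes, in this order: first the dust extraction (the box with the long bar button), then the work light (the square button), then the polisher (the large round mushroom button). Press each button lightly with the fingertips, straight down until it is fully down, where it stays; no button may go down before its turn. Do not press hard, shove, tip or lift the boxes, and leave the tape roll, the wood offcut and the tape measure where they are.

Things in the scene. Friction and masses are not known exactly. Their poses are not given: they have to be found in the camera images.
- bar_box: loose grey plastic switch box, 84 x 68 mm in plan (x, y), 0.7 kg, on rubber feet; its flat top is 48 mm above the bench; origin at the centre of its underside, z up, x across its longer plan side. It carries one black button in the middle of its top: a long bar, 18 x 56 mm (x, y)
- square_box: loose grey plastic switch box, 84 x 68 mm in plan (x, y), 0.7 kg, on rubber feet; its flat top is 48 mm above the bench; origin at the centre of its underside, z up, x across its longer plan side. It carries one black button in the middle of its top: a square, 30 x 30 mm
- round_box: loose grey plastic switch box, 84 x 68 mm in plan (x, y), 0.7 kg, on rubber feet; its flat top is 48 mm above the bench; origin at the centre of its underside, z up, x across its longer plan side. It carries one black button in the middle of its top: a round mushroom head, 47 mm in diameter and slightly domed
- bar_top (a point): long bar button (dust extraction), its soft cap giving about 1 mm per 3 N and springing back; the point lies at the centre of the button's top face, 65 mm above the bench when up, and goes down with it
- square_top (a point): square button (work light), its soft cap giving about 1 mm per 3 N and springing back; the point lies at the centre of the button's top face, 65 mm above the bench when up, and goes down with it
- round_top (a point): round mushroom button (polisher), its soft cap giving about 1 mm per 3 N and springing back; the point lies at the centre of the button's top face, 65 mm above the bench when up, and goes down with it
- bar_push (a joint): travel of the bar button in m: 0 up, 0.008 fully down. About 3 N moves it; it has no return spring and stays where it is left. It counts as down above 0.006. Its soft cap gives about 1 mm before the button starts to move, and up to 6 mm once it has bottomed
- square_push (a joint): travel of the square button in m: 0 up, 0.008 fully down. About 3 N moves it; it has no return spring and stays where it is left. It counts as down above 0.006. Its soft cap gives about 1 mm before the button starts to move, and up to 6 mm once it has bottomed
- round_push (a joint): travel of the round mushroom button in m: 0 up, 0.008 fully down. About 3 N moves it; it has no return spring and stays where it is left. It counts as down above 0.006. Its soft cap gives about 1 mm before the button starts to move, and up to 6 mm once it has bottomed
- tape_roll: bystander: small roll of black tape lying flat, 58 mm across, 19 mm high, loose; origin at the centre of its underside
- offcut: bystander: block of brown wood, 50 x 75 x 36 mm high, loose; origin at the centre of its underside
- measure: bystander: tape measure standing upright, 37 x 70 x 64 mm high, loose; origin at the centre of its underside

How it is judged:
On the way, in this order (a step that is already met when the one before it is completed fails the run):
1. the bar button is pressed down (value of joint bar_push above 0.006 m), for 0.1 s.
2. then the square button is pressed down (value of joint square_push above 0.006 m), for 0.1 s.
3. then the round mushroom button is pressed down (value of joint round_push above 0.006 m), for 0.1 s.
At the end, for the whole second after the job is handed in: all three buttons stay at least 6 mm down; the boxes and the bystanders stand upright within 30 mm of where they were, at rest (value of joint each of bar_push, square_push, round_push above 0.006 m and distance of each of bar_box, square_box, round_box, tape_roll, offcut, measure from where it was at the start of the episode below 0.03 m and angle between each of bar_box, square_box, round_box, tape_roll, offcut, measure's own z axis and vertical below 0.1 rad and linear speed of each of bar_box, square_box, round_box below 0.02 m/s); the robot touches nothing.
It fails at once if a button goes down (more than 3.5 mm) before its turn ((value of joint square_push above 0.0035 m and value of joint bar_push below 0.006 m) or (value of joint round_push above 0.0035 m and value of joint any of square_push, bar_push below 0.006 m)).
It fails at once if a box is pressed or pushed with more than 30 N (contact force between any of the fingers, the arm and bar_box above 30 N or contact force between any of the fingers, the arm and square_box above 30 N or contact force between any of the fingers, the arm and round_box above 30 N).
It fails at once if a box is lifted more than 12 mm, tipped or shoved more than 30 mm (height (world z) of any of bar_box, square_box, round_box above 0.012 m or angle between any of bar_box, square_box, round_box's own z axis and vertical above 0.25 rad or distance of any of bar_box, square_box, round_box from where it was at the start of the episode above 0.03 m).
It fails at once if the tape roll, the offcut or the tape measure is moved more than 30 mm (distance of any of tape_roll, offcut, measure from where it was at the start of the episode above 0.03 m).
It also fails if it takes over 42 s, if anything falls off the work surface, if the arm or the gripper's body presses on something with over 40 N, if the wrist force passes 120 N, or if a joint passes its speed limit or range.

## Working session

There is one attempt and no reset: what is moved stays moved. The work goes in short steps, Python scripts to look and compute and a shell command to move; the robot and the scene stay as the last step left them, time stands still between calls to the robot, and variables do not carry over. Pictures are saved under pics/ and viewed, at most 10 in all, crops included, and the job is handed in when it is done.

```bash
mkdir -p pics
python3 - <<'E'
from rig import robot,camera,camera_info
import cv2,numpy as np
for n in("top","scene"):
    p,d=camera(n);cv2.imwrite(f"pics/{n}1.png",cv2.resize(p[:,:,::-1],(800,600)));np.save(f"{n}_d.npy",d)
    i=camera_info(n);print(n,i["vertical_fov"],i["cx"],i["cy"],np.round(i["world_from_camera"],3).tolist())
o=robot.get_obs();print({k:np.round(v,3).tolist() for k,v in o.items()})
E
```

```text
top 52.461231141743355 257.39227395793415 195.7114417808614 [[-0.162, -0.958, 0.236, 0.393], [-0.987, 0.157, -0.038, 0.016], [-0.001, -0.24, -0.971, 0.891], [0.0, 0.0, 0.0, 1.0]]
scene 51.93716487299274 257.3865599175624 194.58014301101198 [[-0.757, -0.347, 0.554, 0.064], [-0.653, 0.424, -0.627, 0.605], [-0.017, -0.836, -0.548, 0.602], [0.0, 0.0, 0.0, 1.0]]
{'time': 0.1, 'q': [-1.45, 0.528, 1.434, 0.0, 1.181, -0.178], 'joint_velocities': [-0.001, -0.003, -0.003, -0.0, 0.001, 0.001], 'joint_torque': [0.0, -44.098, -17.715, 0.063, 0.053, -0.0], 'position': [0.185, -0.596, 0.241], 'tool_rot': [0.989, 0.149, 0.0, -0.001], 'ft_force': [-0.037, -0.484, 0.506], 'moment': [0.028, -0.016, 0.029], 'grip_force': 0.0, 'grip_width': 0.087}
```

View pics/top1.png

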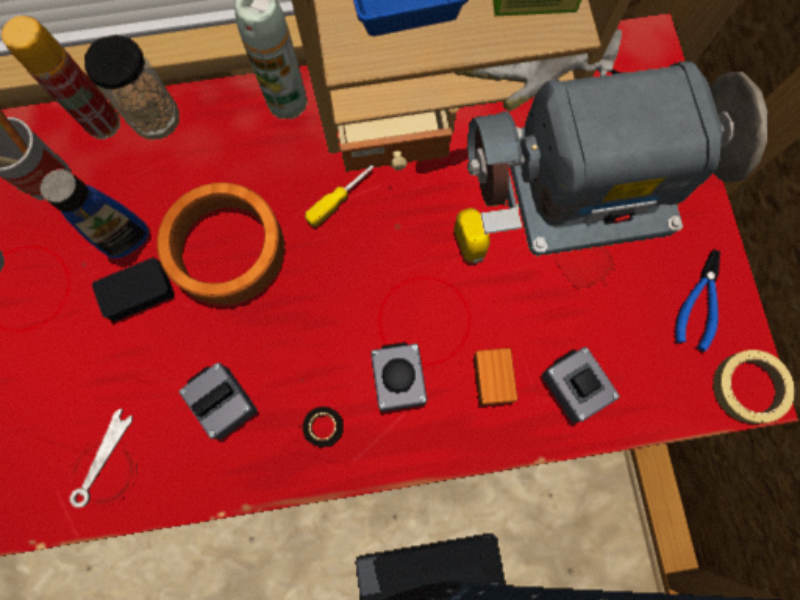

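View pics/scene1.png

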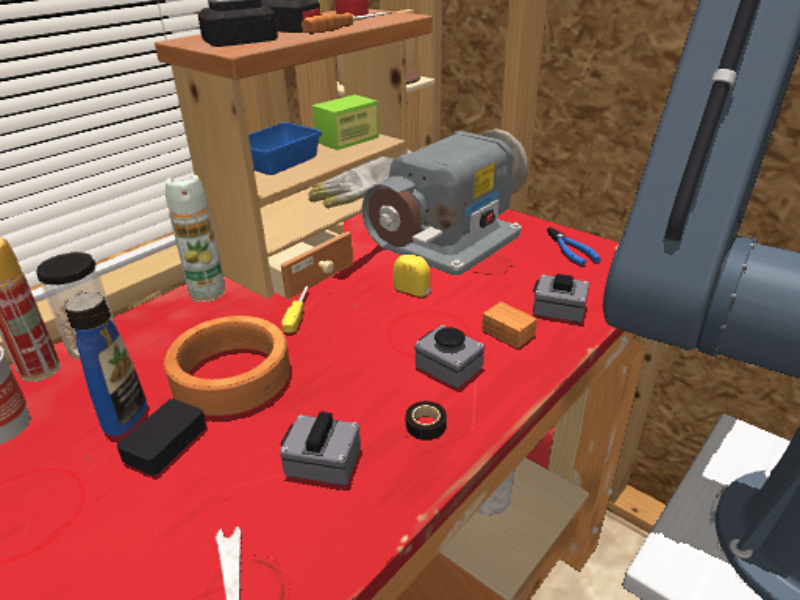

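The top view (800 px scale) shows the bar button at about (213,400), the round one at (399,376) and the square one at (586,383). The offcut is at (496,376), the tape roll at (323,426) and the measure at (472,235).

Run:
```python
from rig import camera_info
import numpy as np,cv2
def ray(n,u,v,z):
    i=camera_info(n);f=192/np.tan(np.radians(i["vertical_fov"]/2));T=np.array(i["world_from_camera"])
    d=T[:3,:3]@[(u-i["cx"])/f,(v-i["cy"])/f,1];return T[:3,3]+d*(z-T[2,3])/d[2]
for k,n,u,v,z in[("bar","top",213,400,.065),("round","top",399,376,.065),("sq","top",586,383,.065),("barA","top",194,412,.065),("barB","top",230,388,.065),("offcut","top",496,376,.036),
 ("measure","top",472,225,.064),("bar","scene",320,430,.065),("round","scene",449,337,.065),("sq","scene",563,282,.065)]:
    print(k,n,np.round(ray(n,u*.64-.2,v*.64-.2,z),4))
p=cv2.imread("pics/top1.png");c=[cv2.resize(p[y-45:y+45,x-45:x+45],(266,266)) for x,y in((213,400),(399,376),(586,383))]
cv2.imwrite("pics/crop.png",np.hstack(c))
```

```text
bar top [0.5066 0.2564 0.065 ]
round top [0.4981 0.0042 0.065 ]
sq top [ 0.4477 -0.2442  0.065 ]
barA top [0.4948 0.2829 0.065 ]
barB top [0.519  0.2323 0.065 ]
offcut top [ 0.4797 -0.1308  0.036 ]
measure top [ 0.697 -0.135  0.064]
bar scene [0.5023 0.2658 0.065 ]
round scene [0.4968 0.014  0.065 ]
sq scene [ 0.4439 -0.2303  0.065 ]
```

View pics/crop.png

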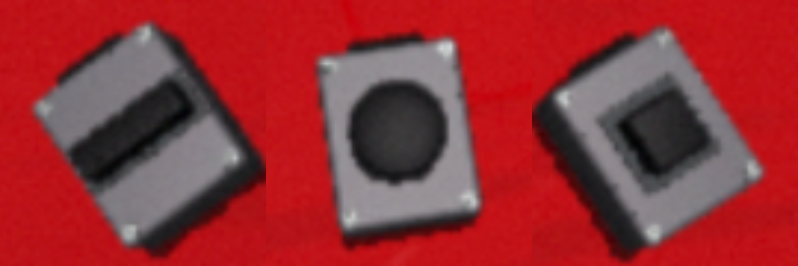

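Run:
```python
from rig import camera_info
import numpy as np
i=camera_info("top");f=192/np.tan(np.radians(i["vertical_fov"]/2));T=np.array(i["world_from_camera"])
def P(u,v,z):
    u=u*.64-.2;v=v*.64-.2
    d=T[:3,:3]@[(u-i["cx"])/f,(v-i["cy"])/f,1];return T[:3,3]+d*(z-T[2,3])/d[2]
for n,x0,y0,cx,S in[("bar",168,355,0,[(145,33),(42,107),(235,157),(128,235)]),("round",354,331,266,[(447,47),(325,65),(468,200),(348,217)]),("sq",541,338,532,[(660,38),(563,98),(755,170),(652,235)])]:
    W=np.array([P(x0+(a-cx)/2.956,y0+b/2.956,.048)[:2] for a,b in S]);ax=W[0]-W[2]+W[1]-W[3];sh=W[0]+W[2]-W[1]-W[3]
    print(n,W.mean(0).round(4),"long axis deg",np.degrees(np.arctan2(ax[1],ax[0])).round(1),np.degrees(np.arctan2(sh[1],sh[0])).round(1))
d=np.load("top_d.npy")
for n,u,v in[("bar",213,398),("round",399,375),("sq",588,382)]:
    u=int(u*.64);v=int(v*.64);z=np.median(d[v-1:v+2,u-1:u+2]);print(n,(T@[(u-i["cx"])/f*z,(v-i["cy"])/f*z,z,1]).round(4))
```

```text
bar [0.509  0.2593] long axis deg 28.6 -62.1
round [0.5011 0.0048] long axis deg -1.0 -91.1
sq [ 0.4487 -0.2458] long axis deg 22.2 -68.5
bar [0.5102 0.256  0.0662 1.    ]
round [0.4989 0.0044 0.066  1.    ]
sq [ 0.449  -0.2462  0.0678  1.    ]
```

```bash
python3 -m handwheel '{"hand":[0,0,0,0,0,0,0,0,0,0,0,0],"translation":[[22,29,0],[44,58,0],[66,87,0],[88,116,0],[110,145,0],[132,174,0],[154,202,0],[176,231,0],[198,260,0],[220,289,0],[242,318,0],[265,347,0]],"turn":[[0,0,0.02],[0,0,0.04],[0,0,0.06],[0,0,0.08],[0,0,0.1],[0,0,0.12],[0,0,0.14],[0,0,0.16],[0,0,0.18],[0,0,0.19],[0,0,0.19],[0,0,0.19]]}' 10
python3 -m handwheel '{"hand":[0,0,0,0,0,0,0,0,0,0,0,0],"translation":[[2,30,0],[5,60,0],[8,90,0],[10,120,0],[13,150,0],[16,180,0],[20,210,0],[24,240,0],[28,270,0],[32,300,0],[36,330,0],[40,360,0]],"turn":[[0,0,0],[0,0,0],[0,0,0],[0,0,0],[0,0,0],[0,0,0],[0,0,0],[0,0,0],[0,0,0],[0,0,0],[0,0,0],[0,0,0]]}'
python3 -m handwheel '{"hand":[0,0,0,0,0,0,0,0],"translation":[[4,30,0],[8,60,0],[12,90,0],[16,120,0],[19,148,0],[19,148,0],[19,148,0],[19,148,0]],"turn":[[0,0,0],[0,0,0],[0,0,0],[0,0,0],[0,0,0],[0,0,0],[0,0,0],[0,0,0]]}'
```

```text
time: 1.1
position: [0.4501, -0.2483, 0.2413]
tool_rot: [0.97, 0.242, -0.0, -0.0]
ft_force: [0.0, 0.1, -0.2]
grip_width: 0.0151
grip_force: 0.0
time: 2.1
position: [0.4892, 0.1114, 0.2413]
tool_rot: [0.97, 0.242, -0.0, -0.0]
ft_force: [0.6, 0.7, -0.1]
grip_width: 0.0006
grip_force: 0.0
time: 2.77
position: [0.508, 0.2574, 0.241]
tool_rot: [0.97, 0.243, -0.001, 0.0]
ft_force: [0.8, 0.5, -1.0]
grip_width: 0.0006
grip_force: 0.0
```

```bash
python3 -m handwheel '{"hand":[0,0,0,0,0,0],"translation":[[0,0,-30],[0,0,-60],[1,0,-90],[1,0,-120],[1,0,-138],[1,0,-138]],"turn":[[0,0,0],[0,0,0],[0,0,0],[0,0,0],[0,0,0],[0,0,0]]}'
python3 - <<'E'
from rig import camera
import cv2,numpy as np
a=camera("top")[0][:,:,::-1][185:305,70:220];b=camera("scene")[0][:,:,::-1][200:320,130:280]
cv2.imwrite("pics/hover.png",cv2.resize(np.hstack([a,b]),(800,320)))
E
```

```text
time: 3.27
position: [0.5066, 0.2553, 0.0997]
tool_rot: [0.97, 0.241, -0.005, 0.0]
ft_force: [-0.5, -0.1, 0.5]
grip_width: 0.0003
grip_force: 0.0
```

View pics/hover.png

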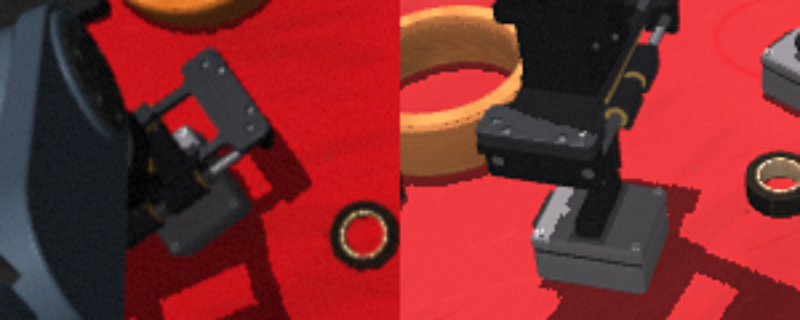

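In both views the closed fingers are over the bar button and aligned with it. Next I press gently.

```bash
python3 -m handwheel '{"hand":[0,0,0,0,0,0,0,0,0,0],"translation":[[1,2,-2],[1,2,-5],[1,2,-8],[1,2,-11],[1,2,-14],[1,2,-17],[1,2,-19],[1,2,-21],[1,2,-22],[1,2,-22]],"turn":[[0,0,0],[0,0,0],[0,0,0],[0,0,0],[0,0,0],[0,0,0],[0,0,0],[0,0,0],[0,0,0],[0,0,0]]}'
```

```text
time: 4.2
position: [0.5104, 0.2599, 0.0815]
tool_rot: [0.97, 0.242, -0.0, -0.0]
ft_force: [-1.2, 0.0, 3.1]
grip_width: 0.0002
grip_force: 1.1
```

```bash
python3 -m handwheel '{"hand":[0,0,0,0,0,0,0,0,0],"translation":[[0,0,-2],[0,0,-4],[0,0,-6],[0,0,-7],[0,0,-8],[0,0,-9],[0,0,-10],[0,0,-10],[0,0,-10]],"turn":[[0,0,0],[0,0,0],[0,0,0],[0,0,0],[0,0,0],[0,0,0],[0,0,0],[0,0,0],[0,0,0]]}'
```

```text
time: 4.95
position: [0.5105, 0.2599, 0.0726]
tool_rot: [0.97, 0.243, 0.0, 0.0]
ft_force: [-3.4, 0.0, 10.8]
grip_width: 0.0003
grip_force: 5.5
```

The force has risen to 10.8 N, well above the 3 N moving force, so the bar has bottomed. I'll retract and go to the square button.

```bash
python3 -m handwheel '{"hand":[0,0,0,0,0,0,0,0,0,0,0,0],"translation":[[0,0,5],[0,0,15],[0,0,35],[0,0,65],[0,0,95],[0,0,100],[-4,-30,100],[-8,-60,100],[-12,-90,100],[-16,-120,100],[-20,-150,100],[-22,-180,100]],"turn":[[0,0,0],[0,0,0],[0,0,0],[0,0,0],[0,0,0],[0,0,0],[0,0,-0.02],[0,0,-0.04],[0,0,-0.06],[0,0,-0.08],[0,0,-0.1],[0,0,-0.11]]}'
python3 -m handwheel '{"hand":[0,0,0,0,0,0,0,0,0,0,0,0],"translation":[[-4,-32,0],[-8,-64,0],[-12,-96,0],[-16,-128,0],[-20,-160,0],[-24,-192,0],[-28,-224,0],[-32,-256,0],[-36,-288,0],[-39,-326,0],[-39,-326,0],[-39,-326,0]],"turn":[[0,0,0],[0,0,0],[0,0,0],[0,0,0],[0,0,0],[0,0,0],[0,0,0],[0,0,0],[0,0,0],[0,0,0],[0,0,0],[0,0,0]]}'
python3 -m handwheel '{"hand":[0,0,0,0,0,0],"translation":[[0,0,-20],[0,0,-40],[0,0,-60],[0,0,-72],[0,0,-72],[0,0,-72]],"turn":[[0,0,0],[0,0,0],[0,0,0],[0,0,0],[0,0,0],[0,0,0]]}'
python3 - <<'E'
from rig import camera
import cv2,numpy as np
P=camera("top")[0][:,:,::-1];a=P[185:305,300:450];b=camera("scene")[0][:,:,::-1][130:250,280:430]
cv2.imwrite("pics/hover2.png",cv2.resize(np.vstack([np.hstack([a,b]),np.hstack([P[195:315,70:220],P[195:315,190:340]])]),(750,600)))
E
```

```text
time: 5.95
position: [0.4878, 0.0786, 0.1713]
tool_rot: [0.982, 0.189, -0.0, -0.0]
ft_force: [0.3, -1.1, 0.6]
grip_width: 0.0004
grip_force: 0.0
time: 6.95
position: [0.4495, -0.2483, 0.1713]
tool_rot: [0.982, 0.187, 0.0, 0.0]
ft_force: [0.9, 0.0, 0.3]
grip_width: 0.0003
grip_force: 0.0
time: 7.45
position: [0.4492, -0.2444, 0.099]
tool_rot: [0.982, 0.189, -0.001, -0.001]
ft_force: [0.3, 1.2, 0.2]
grip_width: 0.0005
grip_force: 0.0
```

View pics/hover2.png

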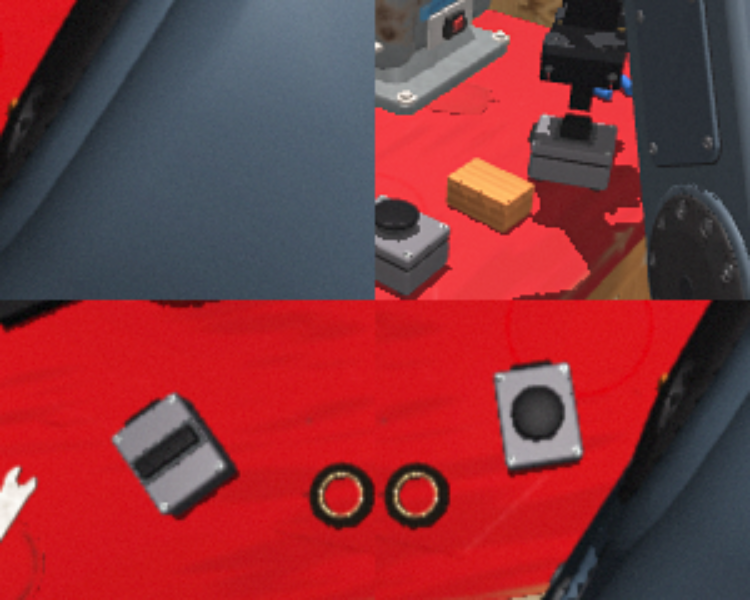

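The bar box hasn't moved and its bar now sits lower (left tile). The scene tile shows the fingers over the square button.

```bash
python3 -m handwheel '{"hand":[0,0,0,0,0,0,0,0],"translation":[[0,0,-3],[0,0,-6],[0,0,-9],[0,0,-12],[0,0,-15],[0,0,-17],[0,0,-18],[0,0,-18]],"turn":[[0,0,0],[0,0,0],[0,0,0],[0,0,0],[0,0,0],[0,0,0],[0,0,0],[0,0,0]]}'
python3 -m handwheel '{"hand":[0,0,0,0,0,0,0,0,0],"translation":[[0,0,-2],[0,0,-4],[0,0,-6],[0,0,-7],[0,0,-8],[0,0,-9],[0,0,-10],[0,0,-10],[0,0,-10]],"turn":[[0,0,0],[0,0,0],[0,0,0],[0,0,0],[0,0,0],[0,0,0],[0,0,0],[0,0,0],[0,0,0]]}'
```

```text
time: 8.22
position: [0.4496, -0.2462, 0.0815]
tool_rot: [0.982, 0.189, 0.0, -0.0]
ft_force: [-0.1, 0.2, 2.0]
grip_width: 0.0005
grip_force: 1.1
time: 8.97
position: [0.4497, -0.2462, 0.0725]
tool_rot: [0.982, 0.189, 0.0, 0.0]
ft_force: [-1.7, 1.8, 10.8]
grip_width: 0.0004
grip_force: 5.7
```

The square button has bottomed as well (10.8 N). Next is the round one.

```bash
python3 -m handwheel '{"hand":[0,0,0,0,0,0,0,0,0,0,0,0],"translation":[[0,0,5],[0,0,15],[0,0,35],[0,0,65],[0,0,95],[0,0,100],[6,30,100],[12,60,100],[18,90,100],[24,120,100],[30,150,100],[36,180,100]],"turn":[[0,0,0],[0,0,0],[0,0,0],[0,0,0],[0,0,0],[0,0,0],[0,0,0],[0,0,0],[0,0,0],[0,0,0],[0,0,0],[0,0,0]]}'
python3 -m handwheel '{"hand":[0,0,0,0,0,0,0,0,0,0],"translation":[[5,30,0],[10,55,0],[14,71,0],[14,71,0],[14,71,-20],[14,71,-40],[14,71,-60],[14,71,-72],[14,71,-72],[14,71,-72]],"turn":[[0,0,0],[0,0,0],[0,0,0],[0,0,0],[0,0,0],[0,0,0],[0,0,0],[0,0,0],[0,0,0],[0,0,0]]}'
python3 - <<'E'
from rig import camera
import cv2,numpy as np
P=camera("top")[0][:,:,::-1];a=P[185:305,190:340];b=camera("scene")[0][:,:,::-1][140:260,220:370]
cv2.imwrite("pics/hover3.png",cv2.resize(np.vstack([np.hstack([a,b]),np.hstack([P[195:315,70:220],P[185:305,300:450]])]),(750,600)))
E
```

```text
time: 9.97
position: [0.4853, -0.0646, 0.1712]
tool_rot: [0.982, 0.189, -0.0, -0.0]
ft_force: [0.1, -0.0, 0.6]
grip_width: 0.0002
grip_force: 0.0
time: 10.8
position: [0.499, 0.0044, 0.0989]
tool_rot: [0.982, 0.188, -0.001, -0.0]
ft_force: [-0.4, -0.6, -0.0]
grip_width: 0.0007
grip_force: 0.0
```

View pics/hover3.png

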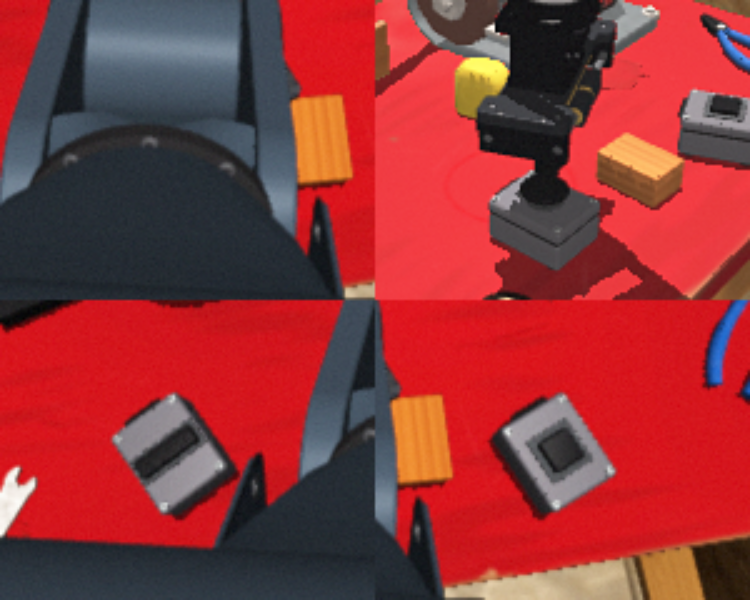

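The tiles show the bar and square buttons down with their boxes in place. In the scene tile the fingers are centred over the mushroom.

```bash
python3 -m handwheel '{"hand":[0,0,0,0,0,0,0,0],"translation":[[0,0,-3],[0,0,-6],[0,0,-9],[0,0,-12],[0,0,-15],[0,0,-17],[0,0,-18],[0,0,-18]],"turn":[[0,0,0],[0,0,0],[0,0,0],[0,0,0],[0,0,0],[0,0,0],[0,0,0],[0,0,0]]}'
python3 -m handwheel '{"hand":[0,0,0,0,0,0,0,0,0],"translation":[[0,0,-2],[0,0,-4],[0,0,-6],[0,0,-7],[0,0,-8],[0,0,-9],[0,0,-10],[0,0,-10],[0,0,-10]],"turn":[[0,0,0],[0,0,0],[0,0,0],[0,0,0],[0,0,0],[0,0,0],[0,0,0],[0,0,0],[0,0,0]]}'
```

```text
time: 11.57
position: [0.4996, 0.0049, 0.0815]
tool_rot: [0.982, 0.189, -0.0, -0.0]
ft_force: [-0.6, 0.2, 2.3]
grip_width: 0.0003
grip_force: 1.1
time: 12.32
position: [0.4997, 0.0049, 0.0724]
tool_rot: [0.982, 0.189, 0.0, 0.0]
ft_force: [-2.4, -0.7, 11.6]
grip_width: 0.0005
grip_force: 5.8
```

```bash
python3 -m handwheel '{"hand":[0,0,0,0,0,0,0,0,0,0],"translation":[[0,0,5],[0,0,15],[0,0,35],[0,0,65],[0,0,95],[0,0,125],[0,0,150],[0,0,150],[0,0,150],[0,0,150]],"turn":[[0,0,0],[0,0,0],[0,0,0],[0,0,0],[0,0,0],[0,0,0],[0,0,0],[0,0,0],[0,0,0],[0,0,0]]}'
python3 - <<'E'
from rig import camera
import cv2
cv2.imwrite("pics/end.png",cv2.resize(camera("scene")[0][:,:,::-1][130:322,150:406],(800,600)))
E
```

```text
time: 13.15
position: [0.4988, 0.0051, 0.2211]
tool_rot: [0.982, 0.189, -0.001, -0.0]
ft_force: [0.2, 0.7, -0.5]
grip_width: 0.0009
grip_force: 0.0
```

View pics/end.png

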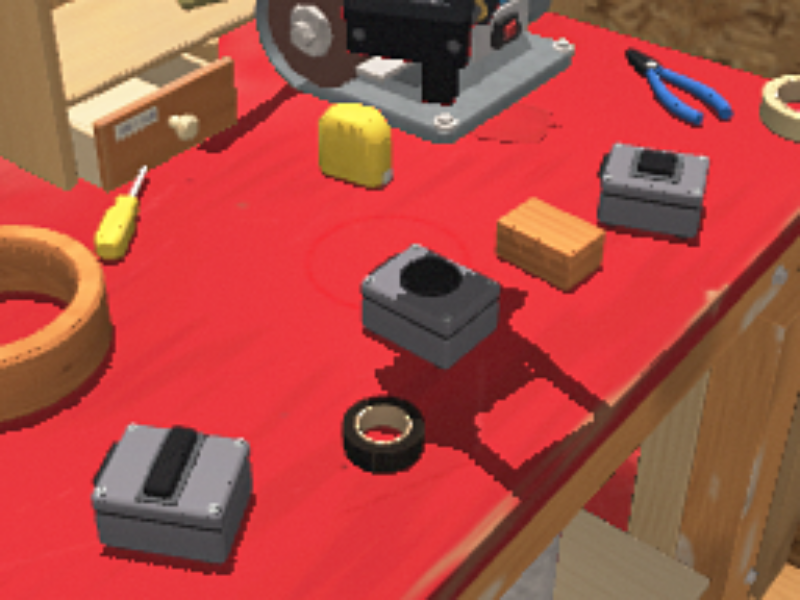

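All three buttons are down: bar (170,462), round (430,275) and square (658,162). The boxes and bystanders are in place and the gripper is clear of everything.

```bash
python3 -c "from rig import hand_in; print(hand_in())"
```

```text
the job is handed in; nothing more can be done
None
```

I pressed the bar, square and round buttons fully down in that order, with at most about 12 N, and nothing looked out of place in the last picture; the job was handed in after about 13 s of the 42 s allowed, and no verdict came back.

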